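Clamp the two open clip-top jars

ROBOT

A 7-joint arm with a two-finger parallel gripper is mounted at the origin on the work surface. World frame = base frame: x ahead of the robot, y to its left, z up, the work surface at z = 0. Lengths are in m, angles in rad, forces in N, time in s.
With the tool pointing down it reaches from about 0.4 to 0.875 m from the base axis. Payload 19.3 kg.
Tool frame: the origin (TCP) lies at the very end of the fingers, on their centre line; the grasp point (between the pads) lies 19 mm behind it; z points along the fingers, y is the direction in which the jaws open and shut (so a half turn about z gives the same grasp; the last joint's range is limited). The gripper opens to 85 mm and grips with 20 to 120 N. Pads are 22 mm wide; open, the fingers measure 114 mm over their backs; the gripper's body (76 mm by 85 mm) begins 54 mm behind the grasp point. The pads swing forward as they close: fully open they stand 13 mm farther back than shut.
Start: joints at [1.059, 0.521, -0.036, 1.599, 0.021, 1.021, -0.113], TCP at [0.267, -0.565, 0.231] pointing down, gripper open.
Joint ranges: [-2.91, 2.91], [-0.3, 2.13], [-1.5, 1.42], [0.17, 2.43], [-1.26, 4.41], [0.16, 1.93], [-2.52, 2.52]. Speed limits (rad/s): [1.89, 1.89, 2.39, 2.39, 3.01, 3.01, 3.01].

INTERFACE

Orientations are given as [roll, pitch, yaw] about the fixed x, y, z axes, in that order (R = Rz(yaw) Ry(pitch) Rx(roll)).
In Python, from workcell import bot, grab_frame, calibration, workorder gives the robot as it stands.
- The arm moves only by the tool move_arm, never from a script. Its arguments are lists of equal length, an entry for each row: "jaw": the closure in counts, from 0 (fully open) to 255 (shut); "dp": the shift along the tool's x, y, z in units of 800 mm (1.0 is 800 mm), a list of three; "rotation": the turn, a rotation vector about the tool's x, y, z in units of pi rad (1.0 is pi rad), a list of three. In form: {"jaw": [jaw, ...], "dp": [[dx, dy, dz], ...], "rotation": [[rx, ry, rz], ...]}. A call has 1 to 10 rows; each row shifts and turns the commanded pose from where the row before left it, along the tool's axes as they then stand; what a row does not reach is not made up. A row lasts 1/8 s, in which the tool goes at most 62.5 mm and 10.7 degrees, less where a joint would pass 70% of its speed; a pose out of reach is approached as far as the arm can. A call with a number of a shift or a turn outside -1 to 1 is refused whole. A call with a gripper value outside its range is refused whole. The fingers move at their own pace and stop on an object; "squeeze" is the grip in N (left out, the last holds). Time passes only in rows, so rows that do not move let the fingers close. It gives the time, the measured TCP pose, the force and the opening at its end, in the units of the state.
- bot.observe(): the state, without advancing time (a new reading comes with each control period).
- grab_frame(name): name is "scene" or "top"; returns the picture (480x640x3 uint8, blue, green, red); there is no depth.
- calibration(name): a dict with "camera_matrix" (3x3 intrinsics, pixels), "dist" ([k1, k2, p1, p2, k3] as OpenCV has them; the pictures are not rectified), "T" (4x4, takes a point from camera to world coordinates). Camera axes: x right, y down, z forward; pixel columns grow to the right and rows downward; lengths in m; the calibration is good to about 2 mm. A picture is of the moment at which its call begins. calibration takes no time and is no camera call.
- workorder.job_done(): hands the job in, once; it reports no verdict.
The state is a dict: "clock": time; "qpos": joint angles; "qd": joint speeds; "joint_efforts": joint torques, N m; "position": TCP position; "tool_rot": TCP orientation; "force": force on the tool from outside, world axes, zero at the start; "moment": the same for the moment, N m; "grip_width": finger opening in m.
Only numpy, scipy, OpenCV 4.12 (cv2) and the standard library are available. Lean on these libraries where they do the work, as an engineer would, in place of code of your own. Each camera call takes 0.05 s, during which the arm holds its last target. There are 200 camera calls.

TASK

Two of the three frosted jars on the wooden riser are shut but not yet clamped: their steel lever with the dark thumb pad still sticks out at the front. With the fingertips push each of these levers down past its centre until it snaps home against the jar, so that all three jars are clamped. Do not lift, tip or shove any jar, leave the clamp that is already shut closed, and leave the spoon rest, the tongs and the pinch dish where they lie.

Things in the scene. Friction and masses are not known exactly. Their poses are not given: they have to be found in the camera images.
- riser: Two-step beech riser, fixed for the run, 272 mm deep, 420 mm wide. Origin: on the drawer base, under the step between its treads. x points away from the robot, to the upper tread. Lower tread: top at 25 mm, from x = -130 mm to 0. Upper tread: top at 105 mm, from x = 0 to 130 mm, with a low lip along its rear edge.
- jar_a: Squat frosted-glass clip-top jar, loose, filled, about 0.9 kg, 94 mm across, 89 mm high with its hinged stainless lid (whose front stands 4 mm up until clamped); stands on the lower tread; its clamp is OPEN at the start. Origin: centre of its underside, z up; its front (the clamp side) faces its own -x, the lid's hinge is at +x. The three jars are alike.
- jar_a_pivot (a point): Pivot axle of jar_a's clamp lever, on the jar's neck 52 mm in front of the jar's axis and 69 mm above its underside; the frame has the jar's axes, and the axle runs along y.
- jar_a_pad (a point): Middle of the dark silicone thumb pad on jar_a's clamp lever (moves with the lever), 36 mm from the pivot. The pad is 20 mm long, 28 mm wide, 5.5 mm thick, ends in a bead 7 mm thick, 49 mm from the pivot; this point is inside it, half-way through the thickness.
- jar_a_lever (a joint): Angle of jar_a's clamp lever: 0 = open, standing out in front, rising 0.349 rad above level; grows as it swings down; 1.745 = shut, hanging by the glass, 1.396 rad below level. A toggle: below its dead centre at 1.25 it springs back to 0 (up to 5 N at the pad, most near 0.5), beyond it snaps to 1.745 and stays. A wire bail from it to the lid's front moves along.
- jar_b: Squat frosted-glass clip-top jar, loose, filled, about 0.9 kg, 94 mm across, 89 mm high with its hinged stainless lid (whose front stands 4 mm up until clamped); stands on the upper tread; its clamp is OPEN at the start. Origin: centre of its underside, z up; its front (the clamp side) faces its own -x, the lid's hinge is at +x. The three jars are alike.
- jar_b_pivot (a point): Pivot axle of jar_b's clamp lever, on the jar's neck 52 mm in front of the jar's axis and 69 mm above its underside; the frame has the jar's axes, and the axle runs along y.
- jar_b_pad (a point): Middle of the dark silicone thumb pad on jar_b's clamp lever (moves with the lever), 36 mm from the pivot. The pad is 20 mm long, 28 mm wide, 5.5 mm thick, ends in a bead 7 mm thick, 49 mm from the pivot; this point is inside it, half-way through the thickness.
- jar_b_lever (a joint): Angle of jar_b's clamp lever: 0 = open, standing out in front, rising 0.349 rad above level; grows as it swings down; 1.745 = shut, hanging by the glass, 1.396 rad below level. A toggle: below its dead centre at 1.25 it springs back to 0 (up to 5 N at the pad, most near 0.5), beyond it snaps to 1.745 and stays. A wire bail from it to the lid's front moves along.
- jar_c: Squat frosted-glass clip-top jar, loose, filled, about 0.9 kg, 94 mm across, 89 mm high with its hinged stainless lid (whose front stands 4 mm up until clamped); stands on the lower tread beside jar_a (either side); its clamp is already shut. Origin: centre of its underside, z up; its front (the clamp side) faces its own -x, the lid's hinge is at +x. The three jars are alike.
- jar_c_pivot (a point): Pivot axle of jar_c's clamp lever, on the jar's neck 52 mm in front of the jar's axis and 69 mm above its underside; the frame has the jar's axes, and the axle runs along y.
- jar_c_pad (a point): Middle of the dark silicone thumb pad on jar_c's clamp lever (moves with the lever), 36 mm from the pivot. The pad is 20 mm long, 28 mm wide, 5.5 mm thick, ends in a bead 7 mm thick, 49 mm from the pivot; this point is inside it, half-way through the thickness.
- jar_c_lever (a joint): Angle of jar_c's clamp lever: 0 = open, standing out in front, rising 0.349 rad above level; grows as it swings down; 1.745 = shut, hanging by the glass, 1.396 rad below level. A toggle: below its dead centre at 1.25 it springs back to 0 (up to 5 N at the pad, most near 0.5), beyond it snaps to 1.745 and stays. A wire bail from it to the lid's front moves along.
- spoon_rest: White porcelain spoon rest, round tray 90 mm across, 14 mm high with a short flat handle to its -y (87 mm from the centre to its end); loose in front of the riser. Origin: centre of the tray's underside.
- tongs: Steel tongs with teal silicone tips lying flat, 196 mm long along their own y, about 50 mm across the tips, 16 mm high; loose in front of the riser. Origin: near mid-length, on the drawer base.
- pinch_dish: Round glass pinch dish, 70 mm across, 28 mm high; loose in front of the riser. Origin: centre of its underside.

How it is judged:
At the end, for the whole second after the job is handed in: All three clamp levers are snapped shut (joint above 1.65 of 1.745 rad), and all three jars stand upright (tilt under 0.06 rad), at rest, within 20 mm of where they stood (value of joint each of jar_a_lever, jar_b_lever, jar_c_lever above 1.65 rad and angle between each of jar_a, jar_b, jar_c's own z axis and vertical below 0.06 rad and distance of each of jar_a, jar_b, jar_c from where it was at the start of the episode below 0.02 m and linear speed of each of jar_a, jar_b, jar_c below 0.02 m/s); the robot touches nothing.
It fails at once if a jar is lifted: its underside rises more than 12 mm above its tread (height (world z) of any of jar_a, jar_c above 0.037 m or height (world z) of jar_b above 0.117 m).
It fails at once if a jar is tipped by more than 0.25 rad (angle between any of jar_a, jar_b, jar_c's own z axis and vertical above 0.25 rad).
It fails at once if a jar is shoved by more than 20 mm (distance of any of jar_a, jar_b, jar_c from where it was at the start of the episode above 0.02 m).
It fails at once if the clamp that was already shut (jar_c) is opened by more than 0.4 rad (value of joint jar_c_lever below 1.345 rad).
It fails at once if the spoon rest, the tongs or the pinch dish is moved by more than 20 mm (distance of any of spoon_rest, tongs, pinch_dish from where it was at the start of the episode above 0.02 m).
It also fails if it takes over 54 s, if anything falls off the work surface, if the arm or the gripper's body presses on something with over 40 N, if the wrist force passes 120 N, or if a joint passes its speed limit or range.

## Working session

There is one attempt and no reset: what is moved stays moved. The work goes in short steps, Python scripts to look and compute and a tool call to move; the robot and the scene stay as the last step left them, time stands still between calls to the robot, and variables do not carry over. Pictures are saved under pics/ and viewed, about 8 in all and at most 12, crops included, and the job is handed in when it is done.

Besides the shell and the picture viewer there is one more tool, called after "Emit:" by a JSON object that holds its "name" and its "arguments". move_arm: Moves the arm, as the interface text tells. Shifts and turns lie within -1 to 1; 1 stands for 800 mm of shift or pi rad of turn. Its arguments: {"type":"object","properties":{"jaw":{"type":"array","items":{"type":"number"}},"dp":{"type":"array","items":{"type":"array","items":{"type":"number","minimum":-1,"maximum":1}}},"rotation":{"type":"array","items":{"type":"array","items":{"type":"number","minimum":-1,"maximum":1}}},"squeeze":{"type":"number"}},"required":["jaw","dp","rotation"]}

```bash
mkdir -p pics; python3 - <<'E'
from workcell import bot, grab_frame, calibration
import cv2
for n in("scene","top"):
    cv2.imwrite(f"pics/{n}0.png",grab_frame(n)); c=calibration(n); print(n,c["camera_matrix"],c["dist"],c["T"])
print(bot.observe())
E
```

```text
scene [[455.51334645   0.         322.22107924]
 [  0.         455.51334645 238.56265145]
 [  0.           0.           1.        ]] [-0.05454014  0.          0.          0.          0.        ] [[ 0.24322768  0.82276471 -0.51371055  0.99464839]
 [ 0.96992445 -0.21139416  0.12066098 -0.10329753]
 [-0.00931981 -0.52760851 -0.84943652  0.82307174]
 [ 0.          0.          0.          1.        ]]
top [[448.40258917   0.         311.34085717]
 [  0.         448.40258917 229.52128324]
 [  0.           0.           1.        ]] [-0.04391723  0.          0.          0.          0.        ] [[-0.00932428 -0.98703442  0.16023766  0.43014599]
 [-0.99972477  0.00575185 -0.02274403  0.00909654]
 [ 0.02152748 -0.16040563 -0.9868164   0.96163853]
 [ 0.          0.          0.          1.        ]]
{'clock': 0.1, 'qpos': array([ 1.05881206,  0.52189729, -0.03631993,  1.5998938 ,  0.02121844,
        1.02107617, -0.11276152]), 'qd': array([ 0.00081843,  0.00055908,  0.00218245, -0.00133827,  0.00099987,
        0.00053846, -0.00093425]), 'joint_efforts': array([ 6.41853490e-03, -9.28489780e+01,  1.98571265e+00, -3.70530117e+01,
        1.83443382e-02,  5.48012409e-03, -1.16292972e-05]), 'position': array([ 0.26707391, -0.56477625,  0.23083945]), 'tool_rot': array([-3.14070697e+00,  7.88409674e-05,  4.41813903e-01]), 'force': array([-0.50859398,  0.08511283,  0.41528733]), 'moment': array([-0.0545734 ,  0.00796278, -0.02025953]), 'grip_width': 0.08525657053713336}
```

View pics/scene0.png

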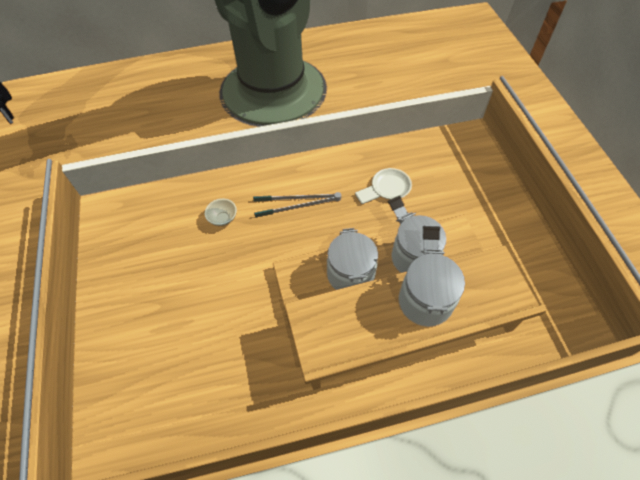

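View pics/top0.png

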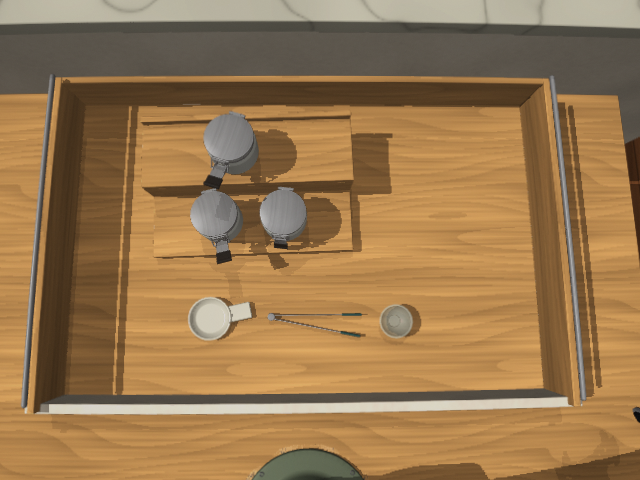

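The top view shows open pads at about (214,181), jar_b on the upper tread, and (224,256), jar_a. In the scene view they are at (431,233) and (398,207). jar_c, already shut, is at (283,215) in the top view. Next I measure by casting rays onto the known heights and check across the two views.

```bash
cat > h.py <<'E'
import numpy as np, cv2
from workcell import calibration
def ray(n,uv):
    c=calibration(n); p=cv2.undistortPoints(np.array([[uv]],float),c["camera_matrix"],c["dist"])[0,0]
    T=c["T"]; return T[:3,3],T[:3,:3]@np.r_[p,1]
def onz(n,uv,z):
    o,d=ray(n,uv); return o+d*(z-o[2])/d[2]
def tri(u1,u2):
    o1,d1=ray("scene",u1);o2,d2=ray("top",u2)
    s=np.linalg.lstsq(np.c_[d1,-d2],o2-o1,rcond=None)[0]
    a=o1+s[0]*d1;b=o2+s[1]*d2; return (a+b)/2,np.linalg.norm(a-b)
def blobs(im,box,th=60,amin=15):
    x0,y0,x1,y1=box; m=(im[y0:y1,x0:x1].max(2)<th).astype('uint8')
    n,l,s,c=cv2.connectedComponentsWithStats(m)
    return [(np.round(c[i]+[x0,y0],1),s[i,4],s[i,:4]+[x0,y0,0,0]) for i in range(1,n) if s[i,4]>=amin]
E
python3 - <<'E'
from h import *
np.set_printoptions(precision=4,suppress=True)
t=cv2.imread("pics/top0.png");s=cv2.imread("pics/scene0.png")
B={}
for n,im,box in(("top",t,(180,100,320,275)),("scene",s,(320,180,470,300))):
    for b in blobs(im,box): print(n,*b)
# lids: greyish pixels, low saturation in top
hsv=cv2.cvtColor(t,cv2.COLOR_BGR2HSV); m=((hsv[...,1]<40)&(hsv[...,2]>100)).astype('uint8')
for nm,uv,z in(("b",(229,138),.194),("a",(215,215),.114),("c",(283,214),.114)): print(nm,onz("top",uv,z))
for nm,uv,z in(("spoon",(210,319),.01),("spoonhandle",(250,312),.01),("tongs0",(270,317),.01),("tongs1",(365,334),.01),("dish",(396,321),.02),("riserFL",(155,257),.025),("riserFR",(352,250),.025),("riserBR",(352,117),.105),("riserBL",(142,123),.105),("stepL",(143,187),.105),("stepR",(351,182),.105),("wallfront",(310,404),.1),("wallL",(40,250),.1)): print(nm,onz("top",uv,z))
cr=np.hstack([cv2.resize(t[95:275,130:330],None,fx=2,fy=2,interpolation=3),cv2.resize(s[180:360,290:490],None,fx=2,fy=2,interpolation=3)])
cv2.imwrite("pics/crop1.png",cr)
E
```

```text
top [213.1 181.8] 166 [204 176  19  13]
top [280.1 245.4] 60 [274 242  14   7]
top [223.3 256.6] 144 [216 251  16  13]
scene [428.9 231.2] 61 [424 227  15  12]
b [0.7219 0.1375 0.194 ]
a [0.5971 0.1744 0.114 ]
c [0.5984 0.0438 0.114 ]
spoon [0.3972 0.1999 0.01  ]
spoonhandle [0.411  0.1168 0.01  ]
tongs0 [0.4004 0.0751 0.01  ]
tongs1 [ 0.3635 -0.1226  0.01  ]
dish [ 0.3897 -0.1865  0.02  ]
riserFL [0.5259 0.3151 0.025 ]
riserFR [ 0.538  -0.0977  0.025 ]
riserBR [ 0.8001 -0.0953  0.105 ]
riserBL [0.7887 0.3286 0.105 ]
stepL [0.6557 0.3191 0.105 ]
stepR [ 0.6639 -0.0899  0.105 ]
wallfront [ 0.2443 -0.0053  0.1   ]
wallL [0.5329 0.516  0.1   ]
```

View pics/crop1.png

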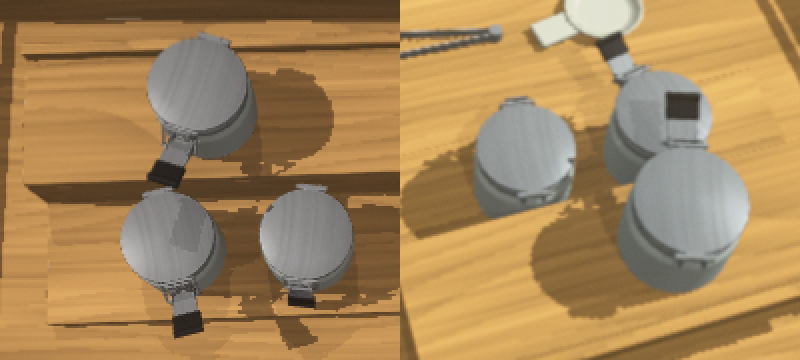

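```bash
python3 - <<'E'
from h import *
np.set_printoptions(precision=4,suppress=True)
for nm,ut,us,uc,uh,z in(("a",(223.3,256.6),(396,203.5),(214.3,215),(207,190),.025),("b",(213.1,181.8),(431.5,233),(228.7,138),(236.5,114),.105)):
    p=onz("top",ut,z+.083);q,e=tri(us,ut);c=onz("top",uc,z+.091);h=onz("top",uh,z+.083)
    d=(p-c)[:2];print(nm,"pad",p,"tri",q,e,"lid",c,"len",np.linalg.norm(d),"frontdir deg",np.degrees(np.arctan2(d[1],d[0])), "hinge->pad deg",np.degrees(np.arctan2(*(p-h)[[1,0]])), "dist h-p",np.linalg.norm((p-h)[:2]))
E
```

```text
a pad [0.5175 0.1577 0.108 ] tri [0.5178 0.1581 0.1044] 0.0005900482372900852 lid [0.5967 0.1753 0.116 ] len 0.08120747104444882 frontdir deg -167.48794231523058 hinge->pad deg -165.11500366327314 dist h-p 0.13520667334129707
b pad [0.6426 0.1649 0.188 ] tri [0.6435 0.1657 0.1851] 0.0004221835704367465 lid [0.7211 0.1377 0.196 ] len 0.08310763671966007 frontdir deg 160.9154333317064 hinge->pad deg 163.02597472227245 dist h-p 0.13344596327245653
```

Emit:
{"name": "move_arm", "arguments": {"jaw": [255,255,255,255,255,255,255,255,255,255], "dp": [[0,0,0],[0,0,0],[0.0475,-0.0554,0],[0.0475,-0.0554,0],[0.0475,-0.0554,0],[0.0475,-0.0554,0],[0.0475,-0.0554,0],[0.0475,-0.0554,0],[0.0475,-0.0554,0],[0,0,0]], "rotation": [[0,0,0.0315],[0,0,0.0315],[0,0,0],[0,0,0],[0,0,0],[0,0,0],[0,0,0],[0,0,0],[0,0,0],[0,0,0]]}}

```text
clock: 1.35
position: [0.4521, -0.1956, 0.2312]
tool_rot: [-3.14, -0.001, 0.25]
force: [-0.6, -0.9, -0.3]
grip_width: -0.0001
```

Emit:
{"name": "move_arm", "arguments": {"jaw": [255,255,255,255,255,255,255,255,255,255], "dp": [[0.0269,-0.0584,0],[0.0269,-0.0584,0],[0.0269,-0.0584,0],[0.0269,-0.0584,0],[0.0269,-0.0584,0],[0.0269,-0.0584,0],[0.0269,-0.0584,0],[0,0,0.045],[0,0,0.04],[0,0,0]], "rotation": [[0,0,0],[0,0,0],[0,0,0],[0,0,0],[0,0,0],[0,0,0],[0,0,0],[0,0,0],[0,0,0],[0,0,0]]}}

```text
clock: 2.6
position: [0.5166, 0.1529, 0.1616]
tool_rot: [3.141, 0.004, 0.243]
force: [0.4, 0.1, 0.2]
grip_width: -0.0
```

```bash
python3 - <<'E'
from workcell import *
import cv2,numpy as np
t=grab_frame("top");s=grab_frame("scene")
cv2.imwrite("pics/c2.png",np.hstack([cv2.resize(t[95:275,130:330],None,fx=2,fy=2,interpolation=3),cv2.resize(s[160:340,290:490],None,fx=2,fy=2,interpolation=3)]))
o=bot.observe();print(o["qpos"],o["force"],o["position"])
E
```

```text
[-0.2201249   0.4813724  -0.23905432  1.88016514  0.15393793  0.79757598
 -1.86843777] [0.34719849 0.60963466 0.67672754] [0.51805759 0.15362509 0.16405256]
```

View pics/c2.png

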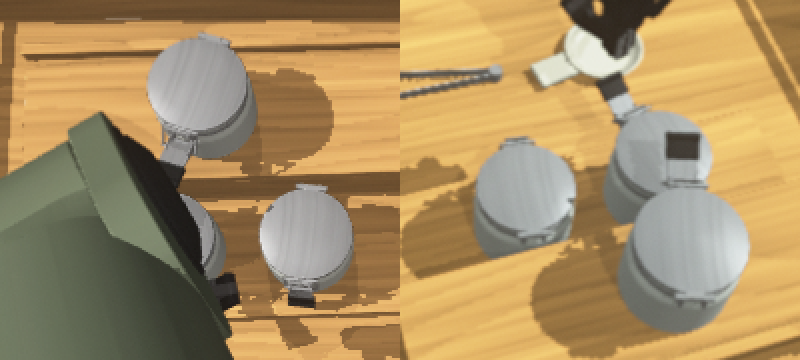

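Fingertips are just above and slightly right of jar_a's pad (crop (620,50) against the pad at (612,88)), which agrees with the numbers. Now I descend.

Emit:
{"name": "move_arm", "arguments": {"jaw": [255,255,255,255,255,255], "dp": [[0,-0.006,0.018],[0,0,0.018],[0,0,0.0125],[0,0,0.0125],[0,0,0.0125],[0,0,0]], "rotation": [[0,0,0],[0,0,0],[0,0,0],[0,0,0],[0,0,0],[0,0,0]]}}

```text
clock: 3.45
position: [0.5164, 0.1586, 0.1039]
tool_rot: [3.142, 0.001, 0.244]
force: [-0.4, 1.4, 3.0]
grip_width: -0.0001
```

Emit:
{"name": "move_arm", "arguments": {"jaw": [255,255,255,255,255,255], "dp": [[0,0,0.01],[0,0,0.01],[0,0,0.01],[0,0,0.01],[0,0,0.01],[0,0,0]], "rotation": [[0,0,0],[0,0,0],[0,0,0],[0,0,0],[0,0,0],[0,0,0]]}}

```text
clock: 4.2
position: [0.516, 0.1585, 0.0637]
tool_rot: [3.141, 0.001, 0.244]
force: [-0.8, -0.0, 0.0]
grip_width: 0.0
```

```bash
python3 - <<'E'
from workcell import *
import cv2
s=grab_frame("scene")
cv2.imwrite("pics/c3.png",cv2.resize(s[170:320,310:480],None,fx=3,fy=3,interpolation=3))
E
```

```text
(no output)
```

View pics/c3.png

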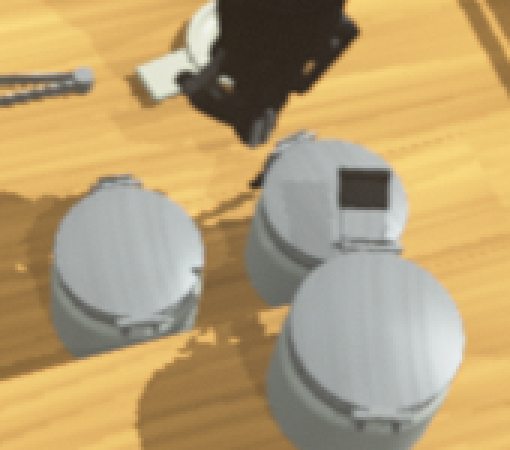

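Force has fallen to zero and the lever hangs down by the glass at about (258,180). I push slightly further in to be sure, then lift clear.

Emit:
{"name": "move_arm", "arguments": {"jaw": [255,255,255,255,255,255,255,255,255], "dp": [[0,0,0.006],[0.008,0,0.002],[0,0,0],[-0.02,0,0],[0,0,-0.06],[0,0,-0.06],[0,0,-0.06],[0,0,-0.05],[0,0,0]], "rotation": [[0,0,0],[0,0,0],[0,0,0],[0,0,0],[0,0,0],[0,0,0],[0,0,0],[0,0,0],[0,0,0]]}}

```text
clock: 5.38
position: [0.5084, 0.1568, 0.245]
tool_rot: [-3.141, -0.005, 0.244]
force: [0.1, -0.3, -0.2]
grip_width: -0.0003
```

```bash
python3 - <<'E'
from workcell import *
import cv2
s=grab_frame("scene")
cv2.imwrite("pics/c4.png",cv2.resize(s[150:320,310:480],None,fx=3,fy=3,interpolation=3))
E
```

```text
(no output)
```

View pics/c4.png

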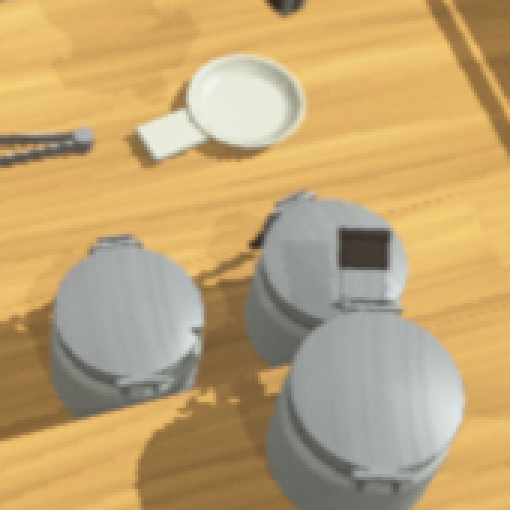

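jar_a is shut: its lever hangs at the glass and the jar has not moved. jar_b's pad is still out at crop (365,250). On to jar_b.

Emit:
{"name": "move_arm", "arguments": {"jaw": [255,255,255,255,255,255,255], "dp": [[0,0,0],[0,0,0],[0.0555,-0.009,0],[0.0555,-0.009,0],[0.0555,-0.009,0],[0,0,0.02],[0,0,0]], "rotation": [[0,0,0.0547],[0,0,0.0547],[0,0,0],[0,0,0],[0,0,0],[0,0,0],[0,0,0]]}}

```text
clock: 6.3
position: [0.6404, 0.1643, 0.2234]
tool_rot: [3.14, 0.004, -0.1]
force: [-0.2, -1.1, -0.1]
grip_width: 0.0002
```

```bash
python3 - <<'E'
from workcell import *
import cv2
s=grab_frame("scene")
cv2.imwrite("pics/c5.png",cv2.resize(s[150:320,310:480],None,fx=3,fy=3,interpolation=3))
o=bot.observe();print(o["qpos"],o["force"],o["position"])
E
```

```text
[-0.23965461  0.59162588 -0.15899316  1.4935995   0.10067081  1.06709806
 -2.09121635] [0.44587608 0.3292309  0.36550468] [0.64067455 0.16448834 0.22475553]
```

View pics/c5.png

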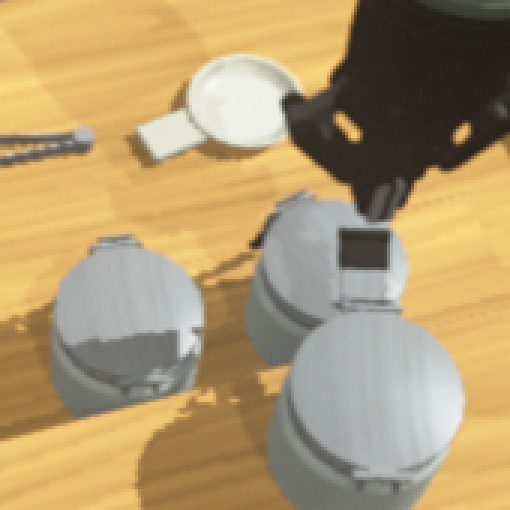

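Emit:
{"name": "move_arm", "arguments": {"jaw": [255,255,255,255,255,255], "dp": [[0,0,0],[0.002,0,0.0125],[0,0,0.0125],[0,0,0.0125],[0,0,0.0125],[0,0,0]], "rotation": [[0,0,0.048],[0,0,0],[0,0,0],[0,0,0],[0,0,0],[0,0,0]]}}

```text
clock: 7.1
position: [0.6433, 0.1641, 0.1853]
tool_rot: [3.141, 0.001, -0.25]
force: [1.3, 0.9, 3.6]
grip_width: 0.0
```

Emit:
{"name": "move_arm", "arguments": {"jaw": [255,255,255,255,255,255,255,255], "dp": [[0,0,0.01],[0,0,0.01],[0,0,0.01],[0,0,0.01],[0,0,0.01],[0,0,0],[0.008,0,0.006],[0,0,0]], "rotation": [[0,0,0],[0,0,0],[0,0,0],[0,0,0],[0,0,0],[0,0,0],[0,0,0],[0,0,0]]}}

```text
clock: 8.1
position: [0.65, 0.1622, 0.1409]
tool_rot: [3.141, 0.0, -0.251]
force: [0.1, -0.8, -0.1]
grip_width: -0.0002
```

Emit:
{"name": "move_arm", "arguments": {"jaw": [255,255,255,255,255,255,255,255,255,255], "dp": [[-0.02,0,0],[0,0,-0.06],[0,0,-0.06],[0,0,-0.03],[0,0.07,0],[0,0.07,0],[0,0.07,0],[0,0.07,0],[0,0.07,0],[0,0,0]], "rotation": [[0,0,0],[0,0,0],[0,0,0],[0,0,0],[0,0,0],[0,0,0],[0,0,0],[0,0,0],[0,0,0],[0,0,0]]}}

```text
clock: 9.35
position: [0.5636, -0.1094, 0.2617]
tool_rot: [3.14, -0.001, -0.257]
force: [0.1, 0.7, -0.2]
grip_width: -0.0001
```

```bash
python3 - <<'E'
from workcell import *
import cv2,numpy as np
t=grab_frame("top");s=grab_frame("scene")
cv2.imwrite("pics/c6.png",np.hstack([cv2.resize(t[95:275,130:330],None,fx=2,fy=2,interpolation=3),cv2.resize(s[180:360,290:490],None,fx=2,fy=2,interpolation=3)]))
print(bot.observe()["force"])
E
```

```text
[ 0.3141354   0.37008609 -0.34518586]
```

View pics/c6.png

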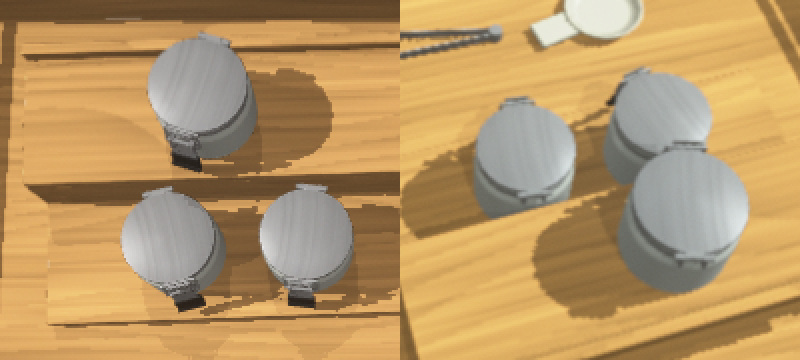

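All three pads now hang against the glass, at top-crop (186,160), (191,302) and (302,298). The jars look unmoved, so I'm handing in.

```bash
python3 -c "
from workcell import workorder
print(workorder.job_done())"
```

```text
the job is handed in; nothing more can be done
None
```

I pushed both open levers, jar_a's first and then jar_b's, down past centre with the closed fingertips. Then I backed the arm clear and handed the job in at about 9.5 s of robot time.

- **Levers:** in the last top and scene views, all three levers hang against the glass. I judged this by eye, since the lever angles can't be read directly.
- **Forces:** on each push the force rose to about 3–4 N and then fell to zero. At hand-in the arm read under 1 N, so it was touching nothing.
- **Other items:** the jars look unmoved by eye in the crops. So do the spoon rest and the visible end of the tongs. I did not recheck the pinch dish, but the fingers never came below about 57 mm, well above its height.

No check failed or disagreed. The hand-in gave no verdict.

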